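Clamp the glued chair rail in its jig

ROBOT

A 6-joint arm with a two-finger parallel gripper is mounted at the origin on the work surface. World frame = base frame: x ahead of the robot, y to its left, z up, the work surface at z = 0. Lengths are in m, angles in rad, forces in N, time in s.
With the tool pointing down it reaches from about 0.4 to 0.825 m from the base axis. Payload 7 kg.
Tool frame: the origin (TCP) lies between the finger pads; the fingertips stand 14 mm ahead of it and the grasp point (between the pads) lies 5 mm behind it (r.tip_reach is the distance from the TCP to the fingertips, in m); z points along the fingers, y is the line along which they close (so a half turn about z gives the same grasp; the last joint's range is limited). The gripper opens to 85 mm and grips with 20 to 120 N. Pads are 22 mm wide; open, the fingers measure 114 mm over their backs; the gripper's body (76 mm by 85 mm) begins 54 mm behind the grasp point. The pads swing forward as they close: fully open they stand 13 mm farther back than shut.
Start: joints at [1.57, 0.359, 0.012, 0, -1.224, -0.288], TCP at [0.192, 0.647, 0.245] pointing down, gripper open.
Joint ranges: [-3.07, 3.07], [-1.43, 2.12], [-1.02, 1.25], [-3.03, 1.67], [-3.05, -0], [-3.03, 3.03]. Speed limits (rad/s): [2.39, 2.39, 3.01, 3.14, 3.14, 3.14].

INTERFACE

Orientations are given as a unit quaternion [x, y, z, w].
In Python, from plant import monitor, cams, ticket, r gives the robot as it stands.
- The arm moves only by the tool send_rows, never from a script. Its argument "increments" is text: rows parted by semicolons, each of 5 numbers parted by spaces: the shift along the tool's x, y, z in m, then the turn about the tool's z in rad, then the gripper's target within -1 to 1 (shut at 1, half-way at 0, fully open at -1). A call has 1 to 10 rows; each row is the pose to reach, as a shift and turn from the pose commanded when the call began, along the tool's axes at that moment; what a row does not reach only later rows make up. A row lasts 1/10 s, in which the tool goes at most 50 mm and 8.59 degrees, less where a joint would pass 70% of its speed; a pose out of reach is approached as far as the arm can. A call with a gripper value outside its range is refused whole. The fingers move at their own pace and stop on an object; the grip force is fixed at half the most. Time passes only in rows, so rows that repeat a pose let the fingers close. It gives the time, the measured TCP pose, the force, the opening and the grip force at its end, in the units of the state.
- monitor.sense(): the state, without advancing time (a new reading comes with each control period).
- cams.read_camera(name): name is "scene" or "top" or "wrist"; returns a dict with "pixels" (420x560x3 uint8, red, green, blue), "K" (3x3 intrinsics, pixels), "dist_coeffs" ([k1, k2, p1, p2, k3] as OpenCV has them; the pictures are not rectified), "R" (3x3) and "t" (3): a world point X has camera coordinates R X + t. Camera axes: x right, y down, z forward; pixel columns grow to the right and rows downward; lengths in m; the calibration is good to about 2 mm. A picture is of the moment at which its call begins. There is no depth.
- ticket.sign_off(): hands the job in; it is judged then, once.
The state is a dict: "time_s": time; "q": joint angles; "dq": joint speeds; "joint_efforts": joint torques, N m; "position": TCP position; "tcp_rot": TCP orientation; "wrist_force": force on the tool from outside, world axes, zero at the start; "torque": the same for the moment, N m; "width": finger opening in m; "gripper_force": force on a finger pad.
Only numpy, scipy, OpenCV 4.12 (cv2) and the standard library are available. Lean on these libraries where they do the work, as an engineer would, in place of code of your own. Each camera call takes 0.05 s, during which the arm holds its last target. There are 200 camera calls.

TASK

The split chair rail has been glued and laid in one of the two wooden clamping jigs. On that jig, swing the clamp's wire loop over so that its bar drops behind the hook, then push the lever back and press it past centre, fully down, so that the hook is held. Leave the clamp of the empty jig as it is.

Things in the scene. Friction and masses are not known exactly. Their poses are not given: they have to be found in the camera images.
- glue_jig: Jig with the dark chair rail, fixed: plywood base 200 x 100 x 12 mm. Origin on the table below the lever's pivot, which is at z = 54; +x to the hook, z up; the clamp lies in y = 0. All in mm: light clamp block x -85 to 5, top z 40; rail x 6 to 32, 200 long along y, top z 36; light sprung jaw x 38 to 88, top z 40, yields up to 9 towards the pivot (4 N/mm). Empty jig: the same, no rail.
- clamp_hook (a point): Foot of the steel hook's far face, on the jaw, at (61, 0, 40) mm of the jig. Hook 18 mm wide in y: stem x = 51 to 61 mm; its lip, z = 53 to 59 mm, reaches to x = 66 mm, away from the pivot. The loop's bar belongs beyond stem and lip: resting on the jaw at z = 44 mm, x over 66 mm; the lever then pulls it under the lip, against the stem.
- clamp_lever (a joint): Glue jig's lever (rad): flat bar, black grip, 24 mm wide, 11 thick, 76 long from pivot. At 0 it points 70 deg above the jig's +x; grows as it swings up and back; 1.92: flat on its stop along -x, top at z = 60 mm. Starts 0 to 0.26, stays where left (friction about 1 N at the grip). Once hooked, the springs resist up to 3 N until about 1.55, then pull it down.
- clamp_bar (a point): Middle of the bar (8 mm thick, 48 long, along the jig's y) ending the glue jig's wire loop. Loop arms 85 mm long, 40 apart, straddle the lever, hinged on it 24 mm from its pivot, 12 deg further round. Starts leaning back past vertical, bar at z 150 to 165 mm, over the lever's end (z 125 to 130). Pushed forward some 15 deg past vertical it falls by itself behind the hook.
- spare_bar (a point): The same point on the wire loop of the clamp of the empty jig, which stands open too; leave this clamp alone.
Things that resemble listed ones, but are neither listed nor needed, are in the scene too. Leave any pink or yellow look-alike of the glue_jig alone.

How it is judged:
On the way:
1. with the lever still up, the loop's bar lies behind the hook (x of clamp_bar in the frame of glue_jig above 0.064 m and z of clamp_bar in the frame of glue_jig below 0.054 m and value of joint clamp_lever below 1 rad), for 0.2 s.
At the end, for the whole second after the job is handed in: The glue jig's lever is down within 10 degrees of its stop (joint over 1.75 rad) and stays there, with the loop's bar still hooked: behind the hook's stem and below its lip (bar centre less than 54 mm above the table) (value of joint clamp_lever above 1.75 rad and x of clamp_bar in the frame of glue_jig above 0.05 m and z of clamp_bar in the frame of glue_jig below 0.054 m); the robot touches nothing.
It fails at once if the empty jig's clamp is disturbed (its loop's bar moved more than 30 mm) (distance of spare_bar from where it was at the start of the episode above 0.03 m).
It also fails if it takes over 40 s, if anything falls off the work surface, if the arm or the gripper's body presses on something with over 40 N, if the wrist force passes 120 N, or if a joint passes its speed limit or range.

## Working session

There is one attempt and no reset: what is moved stays moved. The work goes in short steps, Python scripts to look and compute and a tool call to move; the robot and the scene stay as the last step left them, time stands still between calls to the robot, and variables do not carry over. Pictures are saved under pics/ and viewed, at most 10 in all, crops included, and the job is handed in when it is done.

Besides the shell and the picture viewer there is one more tool, called after ">>>" in YAML: its name, and indented under it one key for each argument. send_rows: Moves the arm, as the interface text tells. Its arguments: {"type":"object","properties":{"increments":{"type":"string"}},"required":["increments"]}

```bash
mkdir -p pics
python3 - <<'E'
from plant import monitor, cams, ticket, r
import cv2,pickle
D={}
for n in ("scene","top"):
    d=cams.read_camera(n); D[n]=d
    cv2.imwrite(f"pics/{n}1.png",cv2.resize(d["pixels"][:,:,::-1],(800,600),interpolation=cv2.INTER_CUBIC))
pickle.dump(D,open("d.pkl","wb"))
s=monitor.sense();print(s["position"],s["tcp_rot"],s["time_s"],r.tip_reach)
E
```

```text
[0.19218246 0.64663568 0.24444773] [ 9.89579670e-01 -1.43984379e-01 -3.76834505e-05  7.56989435e-04] 0.1 0.014
```

View pics/scene1.png

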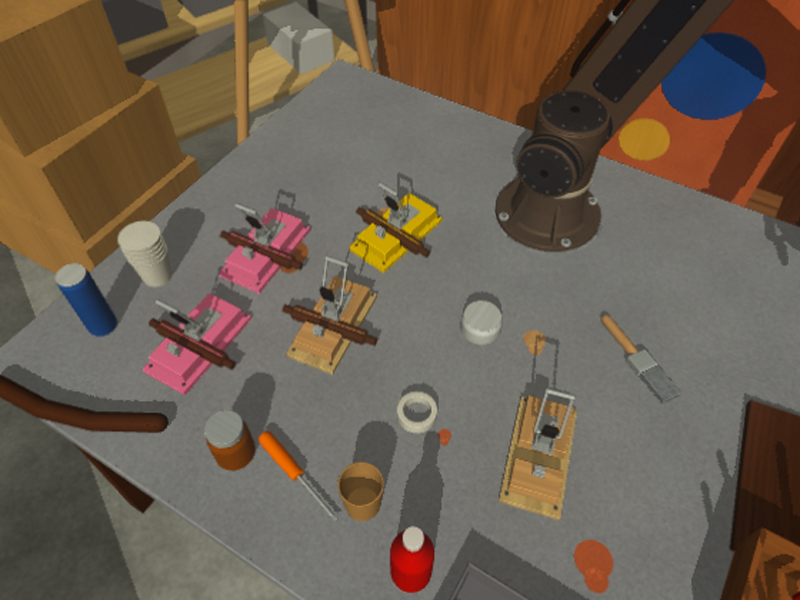

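View pics/top1.png

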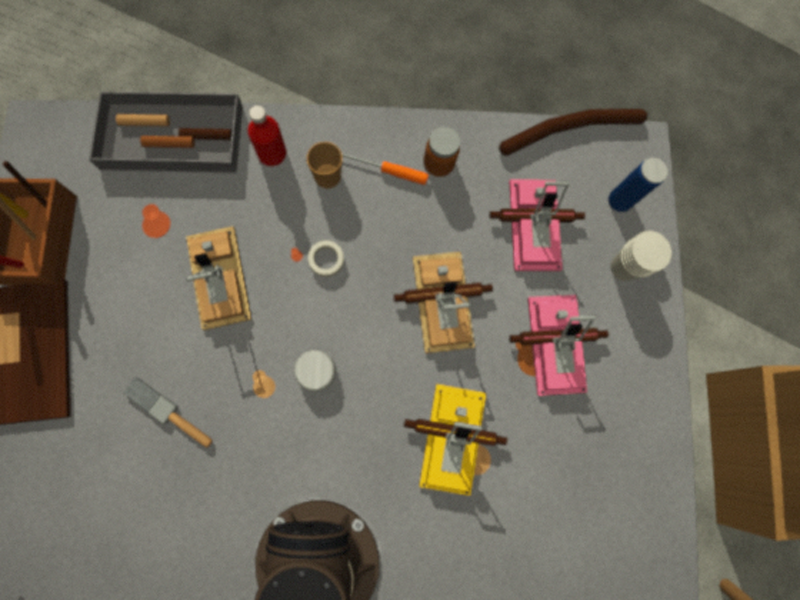

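The scene and top views both show the wooden jig with the rail: top ≈(445,300), scene ≈(332,320). The hook is at the top end in the top view. The empty wooden jig is at top (218,278). Next I'll enlarge the glue jig.

```bash
cat > h.py <<'E'
import numpy as np,cv2
def ray(d,uv):
    n=cv2.undistortPoints(np.array([[uv]],float),d["K"],np.array(d["dist_coeffs"],float))[0,0]
    R=np.array(d["R"]);t=np.array(d["t"])
    return -R.T@t, R.T@np.array([n[0],n[1],1])
def atz(d,uv,z):
    c,v=ray(d,uv); return c+v*(z-c[2])/v[2]
def proj(d,X):
    R=np.array(d["R"]);t=np.array(d["t"])
    return cv2.projectPoints(np.array(X,float).reshape(-1,1,3),cv2.Rodrigues(R)[0],t,d["K"],np.array(d["dist_coeffs"],float))[0][:,0]
E
python3 - <<'E'
import pickle,cv2,numpy as np
from h import *
D=pickle.load(open("d.pkl","rb"))
t=D["top"]["pixels"][160:260,265:355]; s=D["scene"]["pixels"][165:265,190:280]
im=np.hstack([cv2.resize(a,None,fx=4.4,fy=5.9 if 0 else 4.4,interpolation=cv2.INTER_CUBIC) for a in (t,s)])
cv2.imwrite("pics/c1.png",im[:,:,::-1]);print(im.shape)
c=[(413,256),(463,252),(474,348),(427,352)]
for p in c: print(atz(D["top"],np.array(p)*.7,.012))
for p in [(187,236),(235,228)]: print("empty",atz(D["top"],np.array(p)*.7,.012))
E
```

```text
(440, 792, 3)
[ 0.60480989 -0.17027039  0.012     ]
[ 0.61711295 -0.27357962  0.012     ]
[ 0.41852687 -0.29563108  0.012     ]
[ 0.40790457 -0.20147078  0.012     ]
empty [0.63256448 0.29655908 0.012     ]
empty [0.65273574 0.19851734 0.012     ]
```

View pics/c1.png

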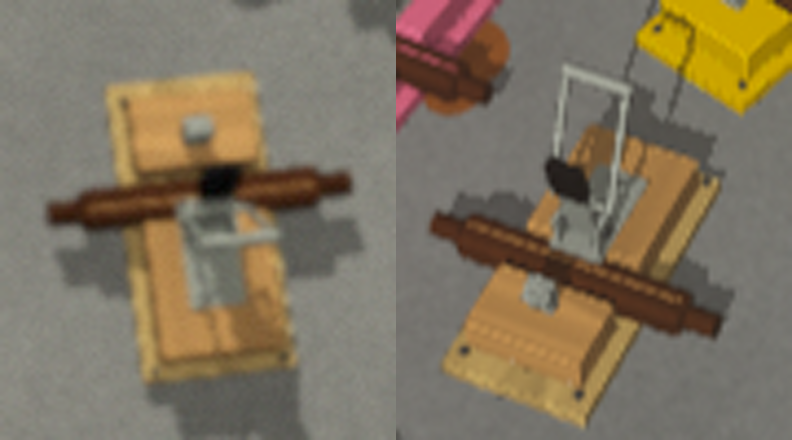

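Top crop: base corners ≈(107,88), (255,72), (296,370), (147,382); hook top ≈(197,127); bar ends ≈(192,240) and (280,232). Scene crop: bar ends ≈(566,70) and (630,92); grip end ≈(568,180).

Run:
```python
import pickle
from h import *
D=pickle.load(open("d.pkl","rb"));T=D["top"];S=D["scene"]
ut=lambda p:np.array(p)/4.4+[265,160]-[0.4,0.4]
us=lambda p:(np.array(p)-[396,0])/4.4+[190,165]-[0.4,0.4]
C=np.array([atz(T,ut(p),.012) for p in [(107,88),(255,72),(296,370),(147,382)]])
print(C); a=(C[0]+C[1]-C[2]-C[3])/2; b=(C[0]+C[3]-C[1]-C[2])/2
print(np.linalg.norm(a),np.linalg.norm(b),np.arctan2(a[1],a[0]),np.arctan2(-b[0],b[1]))
m=C.mean(0); yaw=(np.arctan2(a[1],a[0])+np.arctan2(-b[0],b[1]))/2
R=np.array([[np.cos(yaw),-np.sin(yaw)],[np.sin(yaw),np.cos(yaw)]])
print("yaw",yaw,"centre",m)
def tri(p,q):
    c1,v1=ray(T,ut(p));c2,v2=ray(S,us(q))
    s=np.linalg.lstsq(np.c_[v1,-v2],c2-c1,rcond=None)[0]
    A,B=c1+v1*s[0],c2+v2*s[1];return (A+B)/2,np.linalg.norm(A-B)
pr=lambda n,X,e=0:print(n,X.round(4),"jig(centre)",(R.T@(X[:2]-m[:2])).round(4),e)
pr("hooktop",atz(T,ut((197,127)),.059))
for n,p,q in [("barL",(196,240),(566,70)),("barR",(278,233),(630,92)),("barL",(196,240),(630,92)),("barR",(278,233),(566,70)),("grip",(217,181),(566,180))]:
    pr(n,*tri(p,q))
```

```text
[[ 0.60357317 -0.16975616  0.012     ]
 [ 0.61828254 -0.26899094  0.012     ]
 [ 0.41827152 -0.29583995  0.012     ]
 [ 0.40778153 -0.19893424  0.012     ]]
0.19987419641253262 0.09887631057060925 0.14061883410678425 0.12777608179468913
yaw 0.13419745795073668 centre [ 0.51197719 -0.23338032  0.012     ]
hooktop [ 0.5661 -0.2243  0.059 ] jig(centre) [0.0549 0.0018] 0
barL [ 0.4801 -0.2279  0.1701] jig(centre) [-0.0309  0.0097] 0.03932418123914741
barR [ 0.4711 -0.2397  0.1488] jig(centre) [-0.0413 -0.0008] 0.044343266545758896
barL [ 0.4728 -0.2119  0.1584] jig(centre) [-0.036   0.0265] 0.00016516422730515672
barR [ 0.4778 -0.2574  0.1561] jig(centre) [-0.037  -0.0192] 0.004214222331650801
grip [ 0.5188 -0.2302  0.1116] jig(centre) [0.0072 0.0023] 0.00022409784903614446
```

>>> send_rows:
  increments: "0.04 0.02 -0.055 -0.1 1;0.08 0.035 -0.055 -0.2 1;0.12 0.055 -0.055 -0.3 1;0.16 0.07 -0.055 -0.423 1;0.20 0.09 -0.055 -0.423 1;0.24 0.11 -0.055 -0.423 1;0.28 0.125 -0.055 -0.423 1;0.32 0.145 -0.055 -0.423 1;0.346 0.155 -0.055 -0.423 1;0.346 0.155 -0.055 -0.423 1"

```text
time_s: 1.1
position: [0.4819, 0.3973, 0.2997]
tcp_rot: [0.998, 0.065, -0.0, 0.001]
wrist_force: [0.1, 0.0, 0.3]
width: 0.0003
gripper_force: 0.0
```

>>> send_rows:
  increments: "0 0.05 0 0 1;0 0.1 0 0 1;0 0.15 0 0 1;0 0.2 0 0 1;-0.01 0.25 0 0 1;-0.03 0.3 0 0 1;-0.05 0.345 0 0 1;-0.07 0.39 0 0 1;-0.09 0.435 0 0 1;-0.11 0.48 0 0 1"

```text
time_s: 2.1
position: [0.4344, -0.09, 0.3004]
tcp_rot: [0.998, 0.068, 0.0, -0.0]
wrist_force: [1.3, -1.1, -0.1]
width: 0.0002
gripper_force: 0.0
```

>>> send_rows:
  increments: "-0.01 0.045 0 0 1;-0.02 0.09 0.01 0 1;-0.026 0.13 0.03 0 1;-0.026 0.147 0.06 0 1;-0.026 0.147 0.09 0 1;-0.026 0.147 0.09 0 1"

```text
time_s: 2.7
position: [0.4267, -0.2375, 0.2064]
tcp_rot: [0.998, 0.066, -0.004, -0.001]
wrist_force: [-1.1, 0.5, 0.2]
width: -0.0
gripper_force: 0.0
```

Run:
```python
from plant import monitor, cams
import cv2,pickle
s=monitor.sense();print(s["position"],s["tcp_rot"],s["q"])
ims=[]
d=cams.read_camera("scene");D={"scene":d}
a=d["pixels"][150:280,170:300]
w=cams.read_camera("wrist");D["wrist"]=w
import numpy as np
im=np.hstack([cv2.resize(a,(400,400)),cv2.resize(w["pixels"],(400,300)).copy() if 0 else cv2.copyMakeBorder(cv2.resize(w["pixels"],(400,300)),0,100,0,0,0)])
cv2.imwrite("pics/c2.png",im[:,:,::-1])
```

```text
[ 0.42671515 -0.23749751  0.206396  ] [ 0.99780791  0.06606551 -0.00360334 -0.00132218] [-1.05358984e-01  8.48480362e-02 -4.39965706e-01 -1.58294290e-03
 -1.05353536e+00  1.80917159e+00]
```

View pics/c2.png

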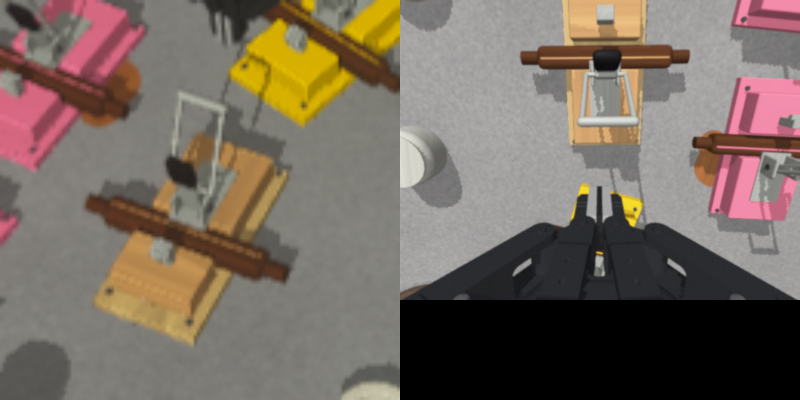

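The wrist view shows the fingers (≈598,190) centred behind the bar (≈608,122), with nothing else in the way. I'll go down and push the bar forward.

>>> send_rows:
  increments: "0 0.004 0.02 0 1;0 0.004 0.045 0 1;0.02 0.004 0.045 0 1;0.03 0.004 0.045 0 1;0.04 0.004 0.045 0 1;0.05 0.004 0.045 0 1;0.06 0.004 0.045 0 1;0.07 0.004 0.045 0 1;0.08 0.004 0.045 0 1;0.09 0.004 0.045 0 1"

```text
time_s: 3.8
position: [0.52, -0.2298, 0.1653]
tcp_rot: [0.998, 0.067, -0.0, 0.0]
wrist_force: [0.1, 0.4, -0.1]
width: 0.0002
gripper_force: 0.0
```

>>> send_rows:
  increments: "0.01 0 0 0 1;0.018 0 0 0 1;0.025 0 0 0 1;0.025 0 0 0 1;0.025 0 0 0 1;0.025 0 0 0 1"

```text
time_s: 4.4
position: [0.5435, -0.2265, 0.1653]
tcp_rot: [0.998, 0.067, -0.0, -0.0]
wrist_force: [0.1, 0.3, 0.5]
width: 0.0
gripper_force: 0.0
```

Run:
```python
from plant import monitor, cams
import cv2,numpy as np
d=cams.read_camera("scene");w=cams.read_camera("wrist")
im=np.hstack([cv2.resize(d["pixels"][150:280,170:300],(400,400)),cv2.copyMakeBorder(cv2.resize(w["pixels"],(400,300)),0,100,0,0,0)])
cv2.imwrite("pics/c3.png",im[:,:,::-1])
```

```text
(no output)
```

View pics/c3.png

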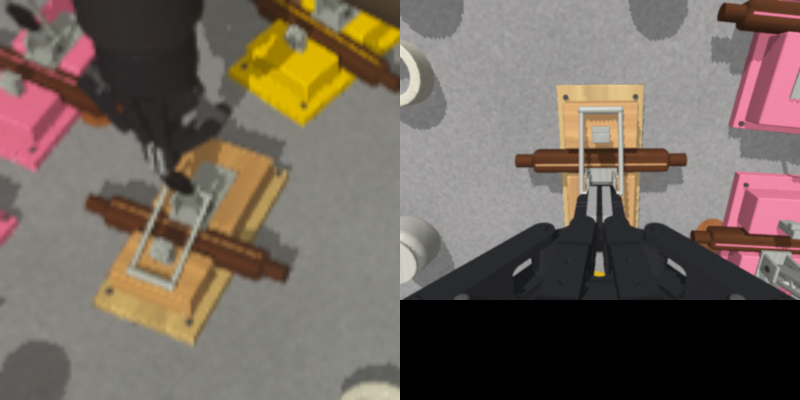

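The bar now lies beyond the hook: in the wrist view the bar is at ≈(602,112) and the hook at ≈(601,134). The lever grip is still up. I'll go in front of the lever, lower the fingers and push it back along its arc.

>>> send_rows:
  increments: "0.023 0 0 0 1;0.023 0 0.02 0 1;0.023 0 0.047 0 1;0.012 0 0.047 0 1;0 0 0.048 0 1;-0.01 0 0.045 0 1;-0.018 0 0.042 0 1;-0.025 0 0.042 0 1;-0.032 0 0.043 0 1;-0.039 0 0.044 0 1"

```text
time_s: 5.5
position: [0.505, -0.2319, 0.1218]
tcp_rot: [0.998, 0.067, 0.001, 0.0]
wrist_force: [1.6, -1.2, 0.6]
width: -0.0002
gripper_force: 0.5
```

Run:
```python
from plant import monitor, cams
import cv2,numpy as np
d=cams.read_camera("scene");w=cams.read_camera("wrist")
s=monitor.sense();print(s["position"],s["wrist_force"])
im=np.hstack([cv2.resize(d["pixels"][150:280,170:300],(400,400)),cv2.copyMakeBorder(cv2.resize(w["pixels"],(400,300)),0,100,0,0,0)])
cv2.imwrite("pics/c4.png",im[:,:,::-1])
```

```text
[ 0.50405623 -0.23179883  0.12120815] [ 0.47615411 -0.38886115 -0.42728264]
```

View pics/c4.png

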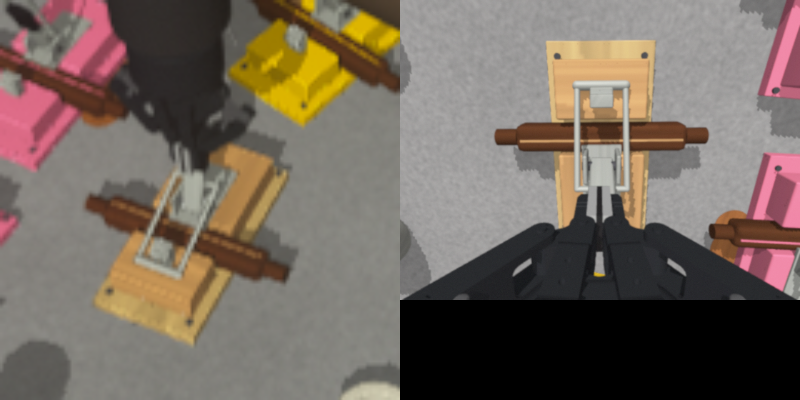

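The lever is swinging back with the bar still behind the hook: in the wrist view the bar is at ≈(601,85) and the hook at ≈(601,97). I'll continue the arc down.

>>> send_rows:
  increments: "-0.007 0 0.003 0 1;-0.013 0 0.006 0 1;-0.019 0 0.01 0 1;-0.024 0 0.015 0 1;-0.029 0 0.02 0 1;-0.033 0 0.026 0 1;-0.037 0 0.033 0 1;-0.041 0 0.04 0 1;-0.044 0 0.046 0 1;-0.044 0 0.047 0 1"

```text
time_s: 6.6
position: [0.4604, -0.2375, 0.0731]
tcp_rot: [0.998, 0.067, -0.001, -0.0]
wrist_force: [1.0, -0.3, -0.9]
width: -0.0001
gripper_force: 0.0
```

>>> send_rows:
  increments: "0 0 0.002 0 1;0 0 0.003 0 1"

```text
time_s: 6.8
position: [0.4617, -0.2377, 0.0718]
tcp_rot: [0.998, 0.067, -0.0, 0.0]
wrist_force: [-4.0, 3.1, 14.4]
width: 0.0003
gripper_force: 7.3
```

The fingers press with 14 N at tip height ≈58 mm, so the lever is on its stop. Retreat and look.

>>> send_rows:
  increments: "0 0 -0.04 0 1;0 0 -0.08 0 1;0 0 -0.12 0 1;-0.02 0 -0.15 0 1;-0.03 0 -0.15 0 1;-0.03 0 -0.15 0 1"

```text
time_s: 7.4
position: [0.4313, -0.2416, 0.2222]
tcp_rot: [0.998, 0.067, 0.001, 0.0]
wrist_force: [-0.0, 0.0, 0.4]
width: -0.0
gripper_force: 0.0
```

Run:
```python
from plant import monitor, cams
import cv2,numpy as np
d=cams.read_camera("scene");w=cams.read_camera("wrist")
s=monitor.sense();print(s["position"],s["wrist_force"])
im=np.hstack([cv2.resize(d["pixels"][150:280,170:300],(400,400)),cv2.copyMakeBorder(cv2.resize(w["pixels"],(400,300)),0,100,0,0,0)])
cv2.imwrite("pics/c5.png",im[:,:,::-1])
```

```text
[ 0.43171627 -0.24151008  0.22075209] [-0.09576667 -0.05812549 -0.03684575]
```

View pics/c5.png

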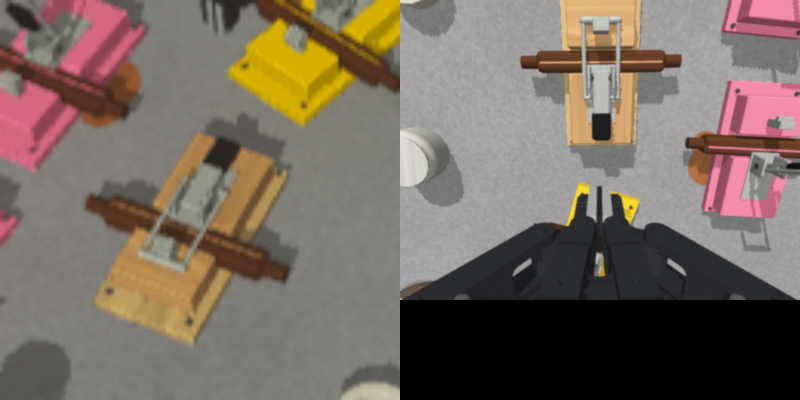

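The lever lies flat along -x (grip at ≈(601,127) in the wrist view). The bar is at ≈(601,20), against the hook's far side, and the robot touches nothing.

```bash
python3 -c "
from plant import ticket
print(ticket.sign_off())"
```

```text
the job is handed in; nothing more can be done
None
```

The job is handed in: the glue jig's bar is behind the hook and the lever lies flat on its stop, the empty jig's clamp was left alone, and the robot touched nothing at the end; the judge's verdict was not shown.

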